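# Make up the wafer kit and the calibration kit for the probe microscope

## Task

Make up the two microscope kits from the stock on the grey pad. The wafer kit, in the tray with two round pockets, gets the large chuck and the jar of sample discs (chuck in the large pocket, jar in the smaller); the calibration kit, in the tray with three pockets, gets the step-height standard, the probe box and the short stout objective, each in the pocket of its own shape. Set every piece down upright and flat on the floor of its pocket without letting it drop, and leave the small chuck and the slim objective where they stand.

Things in the scene. Friction and masses are not known exactly. Their poses are not given: they have to be found in the camera images.
- chuck: The large vacuum chuck: a plain steel disc 60 mm in diameter, 18 mm thick, with fine concentric grooves on top; about 0.3 kg. Lies flat. On the grey pad (its top 2 mm above the bench); origin: centre of underside, z up. All the stock, loupe and tape roll included, stands apart: at least 25 mm clear round each piece.
- jar: The jar of sample discs: a small round clear jar with a white screw cap, 44 mm in diameter (cap and body alike), 45 mm tall, steel discs inside; about 60 g. On the grey pad (its top 2 mm above the bench); origin: centre of underside, z up. 
- probe_box: The probe box: a flat square plastic box, black below with a clear lid and rows of tiny probes in it, 50 x 50 mm, 18 mm high, closed; about 50 g. Its x and y axes are square to its sides. On the grey pad (its top 2 mm above the bench); origin: centre of underside, z up. 
- standard: The step-height standard: an oblong steel block 70 mm long (its x axis), 25 mm wide (its y axis), 18 mm high, a small dark square chip in the middle of its top and a screw near each end; about 0.22 kg. On the grey pad (its top 2 mm above the bench); origin: centre of underside, z up. 
- objective: The short, stout microscope objective: an aluminium barrel standing on its black cap, lens up, 40 mm in diameter from the foot to 30 mm height, tapering above that to a 20 mm nose, 48 mm tall in all; about 0.18 kg. On the grey pad (its top 2 mm above the bench); origin: centre of underside, z up. 
- small_chuck: The small vacuum chuck, which stays in the stock: the same kind of grooved steel disc but only 36 mm in diameter, 18 mm thick. On the grey pad (its top 2 mm above the bench); origin: centre of underside, z up. 
- slim_objective: The long, slim microscope objective, which stays in the stock: 23 mm in diameter, 62 mm tall, lens up. On the grey pad (its top 2 mm above the bench); origin: centre of underside, z up. 
- wafer_tray: Wafer tray: light-grey plastic plate 104 (x) x 188 (y) x 11 mm high, fixed to the bench, with two round dark-floored pockets, 6 mm deep, floor 5 mm above the bench. Origin: centre of its underside, z up. Large pocket, 76 mm diameter, centre x = 0, y = -42 mm: for the large chuck. Smaller, 60 mm diameter, centre x = 0, y = +50 mm: for the jar.
- calib_tray: Calibration tray: light-grey plate 166 (x) x 178 (y) x 11 mm high, fixed to the bench, three dark-floored pockets 6 mm deep, floor 5 mm above the bench. Origin: centre of underside, z up. Pockets: oblong 41 (x) x 86 (y) mm at x -50, y 0 mm for the standard; square 66 x 66 mm at x 34, y 40 mm, sides along x and y, for the probe box; round, 56 mm, at x 34, y -48 mm for the objective.

How it is judged (in metres and radians):
At the end, for the whole second after the job is handed in: Each of the five pieces lies in its own pocket of its own tray: within 10.5 mm of the pocket centre along both tray axes, underside on the pocket floor (2 mm), upright within 0.06 rad, at rest; the small chuck and slim objective stand upright within 40 mm of where they were (x of chuck in the frame of wafer_tray between -0.0105 and 0.0105 m and y of chuck in the frame of wafer_tray between -0.0525 and -0.0315 m and z of chuck in the frame of wafer_tray between 0.003 and 0.0072 m and angle between each of chuck, jar, standard, probe_box, objective's own z axis and vertical below 0.06 rad and linear speed of each of chuck, jar, standard, probe_box, objective below 0.02 m/s and angular speed of each of chuck, jar, standard, probe_box, objective below 0.2 rad/s and x of jar in the frame of wafer_tray between -0.0105 and 0.0105 m and y of jar in the frame of wafer_tray between 0.0395 and 0.0605 m and z of jar in the frame of wafer_tray between 0.003 and 0.0072 m and x of standard in the frame of calib_tray between -0.0605 and -0.0395 m and y of standard in the frame of calib_tray between -0.0105 and 0.0105 m and z of standard in the frame of calib_tray between 0.003 and 0.0072 m and x of probe_box in the frame of calib_tray between 0.0235 and 0.0445 m and y of probe_box in the frame of calib_tray between 0.0295 and 0.0505 m and z of probe_box in the frame of calib_tray between 0.003 and 0.0072 m and x of objective in the frame of calib_tray between 0.0235 and 0.0445 m and y of objective in the frame of calib_tray between -0.0585 and -0.0375 m and z of objective in the frame of calib_tray between 0.003 and 0.0072 m and distance of each of small_chuck, slim_objective from where it was at the start of the episode below 0.04 m and angle between each of small_chuck, slim_objective's own z axis and vertical below 0.2 rad); the robot touches nothing.
It fails at once if a piece for the kits is dropped: it moves faster than 0.75 m/s (a fall of about 3 cm) with the fingers off it ((linear speed of chuck above 0.75 m/s and contact force between the fingers and chuck below 0.05 N) or (linear speed of jar above 0.75 m/s and contact force between the fingers and jar below 0.05 N) or (linear speed of standard above 0.75 m/s and contact force between the fingers and standard below 0.05 N) or (linear speed of probe_box above 0.75 m/s and contact force between the fingers and probe_box below 0.05 N) or (linear speed of objective above 0.75 m/s and contact force between the fingers and objective below 0.05 N)).
It fails at once if the small chuck or the slim objective is moved more than 40 mm (distance of any of small_chuck, slim_objective from where it was at the start of the episode above 0.04 m).
It also fails if it takes over 128 s, if anything falls off the work surface, if the arm or the gripper's body presses on something with over 40 N, if the wrist force passes 120 N, or if a joint passes its speed limit or range.

## Robot

A 6-joint arm with a two-finger parallel gripper is mounted at the origin on the work surface. World frame = base frame: x ahead of the robot, y to its left, z up, the work surface at z = 0. Lengths are in mm, angles in rad, forces in N, time in s.
With the tool pointing down it reaches from about 350 to 775 mm from the base axis. Payload 7.3 kg.
Tool frame: the origin (TCP) lies at the very end of the fingers, on their centre line; the grasp point (between the pads) lies 19 mm behind it; z points along the fingers, y is the line along which they close (so a half turn about z gives the same grasp; the last joint's range is limited). The gripper opens to 92 mm and grips with 3 to 60 N. Pads are 19 mm wide; open, the fingers measure 130 mm over their backs; the gripper's body (75 mm by 190 mm) begins 47 mm behind the grasp point.
Start: joints at [-0.146, 0.342, 1.524, -0, 1.275, -0.146], TCP at [525.022, 0.019, 197.141] pointing down, gripper open.
Joint ranges: [-2.53, 2.53], [-0.77, 2.02], [0.04, 2.7], [-1, 4.14], [0.28, 2.66], [-3.11, 3.11]. Speed limits (rad/s): [2.57, 2.57, 3.14, 3.14, 3.14, 3.14].

## Interface

Orientations are given as [roll, pitch, yaw] about the fixed x, y, z axes, in that order (R = Rz(yaw) Ry(pitch) Rx(roll)).
In Python, from plant import get_obs, vision, workorder gives the robot as it stands.
- The arm moves only by the shell command python3 -m pendant 'ROWS' [OPENING]. ROWS is a JSON object of lists of equal length, an entry for each row: "dp": the shift along the tool's x, y, z in m, a list of three; "rotation": the turn, a rotation vector about the tool's x, y, z in rad, a list of three. A call has 1 to 8 rows; each row is the pose to reach, as a shift and turn from the pose commanded when the call began, along the tool's axes at that moment; what a row does not reach only later rows make up. A row lasts 1/8 s, in which the tool goes at most 62.5 mm and 10.7 degrees, less where a joint would pass 70% of its speed; a pose out of reach is approached as far as the arm can. A call with a gripper value outside its range is refused whole. OPENING is the finger opening in m, from 0 to 0.0918, set as the call begins (- or left out, the last holds). The fingers move at their own pace and stop on an object; the grip force is fixed at half the most. Time passes only in rows, so rows that repeat a pose let the fingers close. It gives the time, the measured TCP pose, the force, the opening and the grip force at its end, in the units of the state.
- get_obs(): the state, without advancing time (a new reading comes with each control period).
- vision.capture(name): name is "scene" or "side" or "wrist"; returns a dict with "pixels" (480x640x3 uint8, red, green, blue), "vfov" (degrees; the focal length in pixels is half the picture's height over the tangent of half this angle, whatever the lens; pixels are square), "cx", "cy" (the principal point, pixels), "pose" (4x4, takes a point from camera to world coordinates); the wrist camera has in their place "T_tool_cam" (4x4, takes a point from camera to tool coordinates, whose origin is the TCP and whose axes are the flange's). Camera axes: x right, y up, looking along -z (the intrinsics and any distortion apply to the point x, -y, -z); pixel columns grow to the right and rows downward; lengths in mm; the calibration is good to about 2 mm. A picture is of the moment at which its call begins: read the wrist's pose just before it. There is no depth.
- workorder.close_job(): hands the job in; it is judged then, once.
The state is a dict: "time": time; "joint_positions": joint angles; "dq": joint speeds; "tau": joint torques, N m; "tool_pos": TCP position; "tcp_rot": TCP orientation; "contact_force": force on the tool from outside, world axes, zero at the start; "moment": the same for the moment, N m; "grip_width": finger opening in mm; "finger_force": force on a finger pad.
Only numpy, scipy, OpenCV 4.12 (cv2) and the standard library are available. Lean on these libraries where they do the work, as an engineer would, in place of code of your own. Each camera call takes 0.05 s, during which the arm holds its last target. There are 200 camera calls.

## Working session

There is one attempt and no reset: what is moved stays moved. The work goes in short steps, Python scripts to look and compute and a shell command to move; the robot and the scene stay as the last step left them, time stands still between calls to the robot, and variables do not carry over. Pictures are saved under pics/ and viewed, at most 14 in all, crops included, and the job is handed in when it is done.

```bash
ls; mkdir -p pics; python3 - <<'E'
from plant import get_obs, vision
import cv2,numpy as np
print(get_obs())
for n in ["scene","side","wrist"]:
    c=vision.capture(n); cv2.imwrite(f"pics/{n}0.png",c["pixels"][:,:,::-1])
    np.save(f"pics/{n}0.npy",c,allow_pickle=True)
    print(n,{k:(np.round(v,4).tolist() if k!="pixels" else 0) for k,v in c.items()})
E
```

```text
pics
{'time': 0.0, 'joint_positions': array([-1.46003165e-01,  3.42746717e-01,  1.52501422e+00,  2.60489454e-05,
        1.27538982e+00, -1.46000968e-01]), 'dq': array([-1.17317179e-03,  4.12340451e-04, -1.99364450e-03,  8.80085449e-05,
        1.42381223e-03,  9.19528347e-04]), 'tau': array([ 7.61924657e-04, -4.31245601e+01, -2.44219762e+01,  7.17750052e-02,
        5.59406646e-02, -1.04314388e-04]), 'tool_pos': array([5.24552232e+02, 9.51988165e-02, 1.96433521e+02]), 'tcp_rot': array([-3.14005476e+00, -2.51319943e-04,  1.57078633e+00]), 'contact_force': array([-0.6598578 , -0.41669511, -0.31692616]), 'moment': array([-0.00227466, -0.02080983,  0.04281148]), 'finger_force': 0.0, 'grip_width': 91.76536124049031}
scene {'pixels': 0, 'vfov': 50.8213, 'cx': 323.7189, 'cy': 243.1998, 'pose': [[-0.884, -0.2625, 0.3868, 895.8281], [0.4673, -0.517, 0.7172, 601.3686], [0.0117, 0.8148, 0.5797, 522.6155], [0.0, 0.0, 0.0, 1.0]]}
side {'pixels': 0, 'vfov': 56.2977, 'cx': 312.4231, 'cy': 238.693, 'pose': [[0.74, 0.3809, -0.5544, 141.6862], [-0.6722, 0.4469, -0.5903, -446.637], [0.0229, 0.8095, 0.5867, 479.2378], [0.0, 0.0, 0.0, 1.0]]}
wrist {'pixels': 0, 'vfov': 66.7883, 'cx': 321.2327, 'cy': 240.7973, 'T_tool_cam': [[0.0005, 0.9559, 0.2938, 80.3454], [1.0, -0.0001, -0.0013, 0.7254], [-0.0012, 0.2938, -0.9559, -187.2784], [0.0, 0.0, 0.0, 1.0]]}
```

View pics/scene0.png

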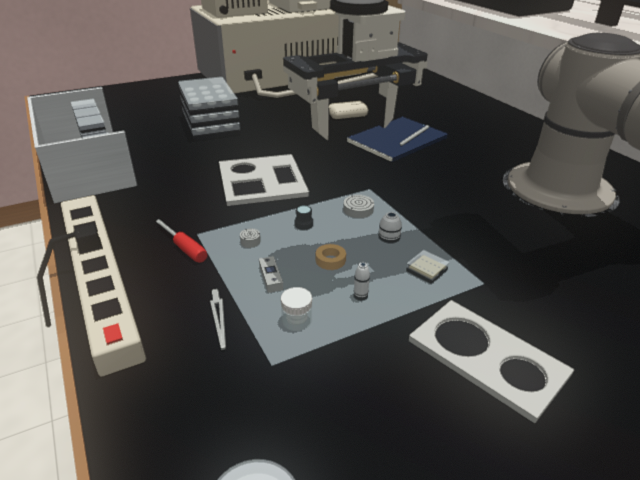

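View pics/side0.png

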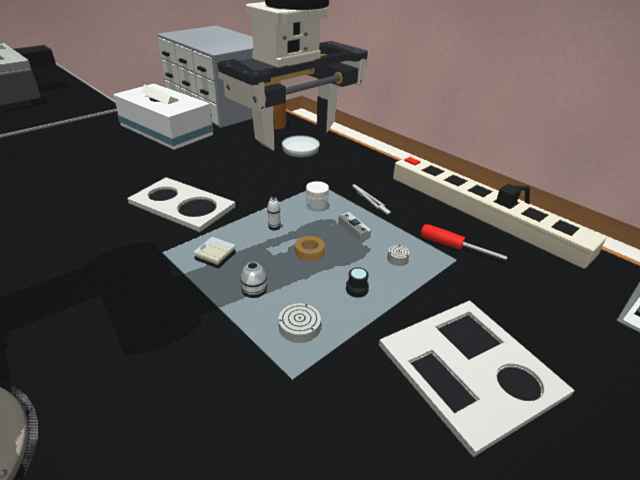

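View pics/wrist0.png

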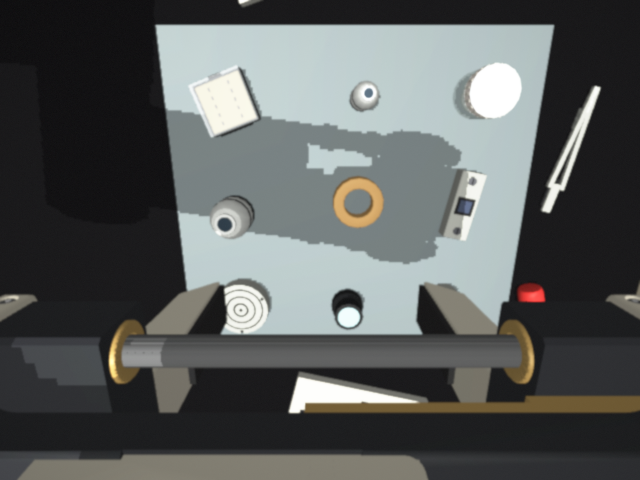

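```bash
cat > h.py <<'E'
import numpy as np,cv2
from scipy.spatial.transform import Rotation as R
from plant import get_obs,vision
def campose(c,o=None):
    if "pose" in c: return np.array(c["pose"])
    T=np.eye(4);T[:3,:3]=R.from_euler("xyz",o["tcp_rot"]).as_matrix();T[:3,3]=o["tool_pos"]
    return T@np.array(c["T_tool_cam"])
def ray(c,P,uv):
    f=240/np.tan(np.radians(c["vfov"])/2);u,v=uv
    d=P[:3,:3]@np.array([(u-c["cx"])/f,-(v-c["cy"])/f,-1.]);return P[:3,3],d/np.linalg.norm(d)
def plane(c,P,uv,z):
    o,d=ray(c,P,uv);return o+d*(z-o[2])/d[2]
def tri(rays):
    A=0;b=0
    for o,d in rays:
        M=np.eye(3)-np.outer(d,d);A=A+M;b=b+M@o
    p=np.linalg.solve(A,b)
    return p,[float(np.linalg.norm((np.eye(3)-np.outer(d,d))@(p-o)).round(1)) for o,d in rays]
def shot(name):
    o=get_obs();c=vision.capture("wrist");cv2.imwrite(f"pics/{name}.png",c["pixels"][:,:,::-1])
    np.save(f"pics/{name}.npy",[c,o],allow_pickle=True);return c,o
def load(name):
    c,o=np.load(f"pics/{name}.npy",allow_pickle=True);return c,campose(c,o)
E
python3 - <<'E'
from h import *
S,D,W=[np.load(f"pics/{n}0.npy",allow_pickle=True).item() for n in ["scene","side","wrist"]]
o=get_obs(); np.save("pics/w0.npy",[W,o],allow_pickle=True)
P=[campose(S),campose(D),campose(W,o)]
T=dict(chuck=[(359,203),(299,318),(240,309)],objective=[(390,215),(254,266),(224,225)],jar=[(296,297),(317,186),(493,91)],
standard=[(269,268),(355,222),(465,207)],box=[(428,263),(215,250),(225,101)],small=[(250,235),(399,251),None],slim=[(363,266),(273,199),(368,93)],
c_round=[(244,168),(521,382),None],c_obl=[(248,187),(446,381),None],c_sq=[(287,174),(470,335),None],w_L=[(463,337),(197,207),None],w_S=[(523,374),(163,194),None])
for k,v in T.items():
    rs=[ray(c,p,uv) for c,p,uv in zip([S,D,W],P,v) if uv]
    p,e=tri(rs); print(k,p.round(1),e)
E
```

```text
chuck [ 435.1 -111.3   18.1] [0.3, 0.1, 0.3]
objective [434.4  -7.7  48.5] [0.9, 0.5, 1.4]
jar [674.1 111.5  47.4] [0.7, 0.5, 0.9]
standard [671.3   3.5  20.8] [1.4, 1.0, 1.3]
box [433.3 104.2  16.1] [1.8, 1.5, 1.9]
small [ 663.9 -104.6   18.3] [1.2, 1.2]
slim [563.8 109.   61.9] [0.2, 0.2, 0.4]
c_round [ 577.  -369.8    9.1] [1.9, 1.9]
c_obl [ 565.8 -307.2  -25.2] [27.5, 27.5]
c_sq [ 536.3 -284.3   40.2] [28.9, 28.9]
w_L [485.2 253.1   8.2] [0.6, 0.6]
w_S [458.8 340.4   8.3] [0.2, 0.2]
```

```bash
python3 -m pendant '{"dp":[[-0.06,0.005,0],[-0.12,0.01,0],[-0.18,0.015,0],[-0.24,0.02,0],[-0.28,0.03,0],[-0.28,0.03,0],[-0.28,0.03,0]],"rotation":[[0,0,0],[0,0,0],[0,0,0],[0,0,0],[0,0,0],[0,0,0],[0,0,0]]}'
python3 -c "
from h import *; shot('c1')"
python3 -m pendant '{"dp":[[-0.05,0,0],[-0.1,0,0],[-0.1,0,0],[-0.1,0,0]],"rotation":[[0,0,0],[0,0,0],[0,0,0],[0,0,0]]}'
python3 -c "
from h import *; shot('c2');a=cv2.imread('pics/c1.png');b=cv2.imread('pics/c2.png');cv2.imwrite('pics/c12.png',cv2.resize(np.vstack([a[:320],b[:320]]),(640,640))[:600])"
```

```text
time: 1.02
tool_pos: [554.7, -279.3, 196.6]
tcp_rot: [-3.141, -0.001, 1.571]
contact_force: [0.2, 0.8, 0.6]
grip_width: 91.9
finger_force: 0.0
time: 1.58
tool_pos: [555.2, -378.4, 197.2]
tcp_rot: [-3.142, -0.001, 1.572]
contact_force: [0.1, -0.4, 0.4]
grip_width: 91.5
finger_force: 0.0
```

View pics/c12.png

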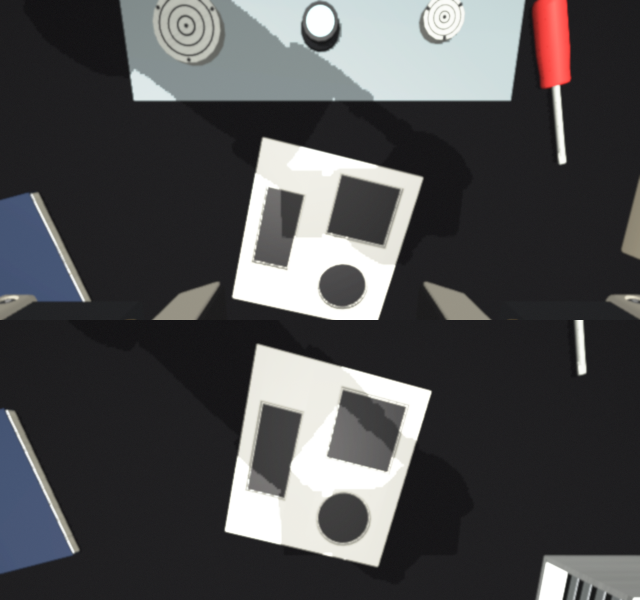

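The calibration tray shows in both views (corners about (258,25),(430,70),(380,246),(226,210) in c2), yaw ≈ −13°.

```bash
cat >> h.py <<'E'
def pockets(name,roi):
    c,P=load(name);g=c["pixels"].astype(int).min(2);m=np.zeros(g.shape,np.uint8);x0,y0,x1,y1=roi
    m[y0:y1,x0:x1]=(g[y0:y1,x0:x1]>95)*255
    cs,h=cv2.findContours(m,cv2.RETR_CCOMP,cv2.CHAIN_APPROX_NONE)
    i=max(range(len(cs)),key=lambda i:cv2.contourArea(cs[i]))
    q=cv2.approxPolyDP(cv2.convexHull(cs[i]),12,True)[:,0]
    hs=[]
    for j in range(len(cs)):
        if h[0][j][3]==i and cv2.contourArea(cs[j])>600:
            M=cv2.moments(cv2.convexHull(cs[j]));hs.append((M["m10"]/M["m00"],M["m01"]/M["m00"],M["m00"]))
    return c,P,q,hs
E
python3 - <<'E'
from h import *
A=[]
for n,roi in [("c1",(215,120,440,330)),("c2",(210,15,450,260))]:
    c,P,q,hs=pockets(n,roi)
    print(n,q.tolist());print([plane(c,P,u,11).round(1)[:2].tolist() for u in q])
    for s in hs: print(" pocket px",np.round(s,0),"z11",plane(c,P,s[:2],11).round(1)[:2])
    A.append((c,P,q,hs))
E
```

```text
c1 [[263, 137], [422, 177], [375, 328], [232, 297]]
[[498.3, -206.4], [658.2, -245.5], [618.0, -418.8], [455.5, -379.5]]
 pocket px [ 342.  285. 1488.] z11 [ 578.6 -364.7]
 pocket px [ 279.  229. 2276.] z11 [ 511.4 -300.8]
 pocket px [ 363.  210. 3553.] z11 [ 599.3 -279.5]
c2 [[256, 24], [431, 71], [377, 246], [224, 210]]
[[497.0, -207.0], [659.3, -245.8], [616.6, -418.5], [454.8, -379.1]]
 pocket px [ 343.  198. 1946.] z11 [ 578.8 -365.8]
 pocket px [ 276.  126. 3029.] z11 [ 511.6 -295.5]
 pocket px [ 374.  105. 2950.] z11 [ 606.7 -275.4]
```

```bash
python3 - <<'E'
from h import *
c,P=load("w0");b=c["pixels"][:,:,::-1]
A=cv2.resize(b[155:255,420:500],None,fx=5,fy=5,interpolation=1);B=cv2.resize(b[55:155,180:260],None,fx=5,fy=5,interpolation=1)
cv2.imwrite("pics/crop1.png",np.hstack([A,B]))
E
```

```text
(no output)
```

View pics/crop1.png

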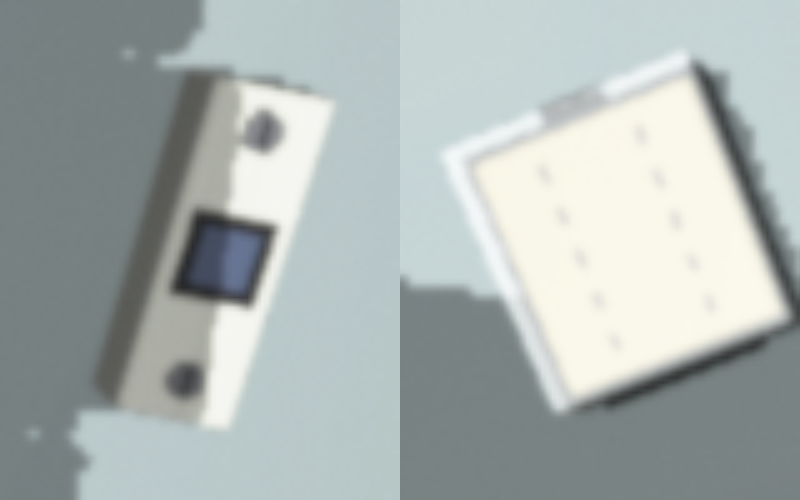

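```bash
python3 - <<'E'
from h import *
c,P=load("w0")
f=lambda uv,z:plane(c,P,uv,z)[:2]
a,b=f((472.8,181.2),20),f((456.8,231),20)
print("std",f((464.8,206.4),20),(a+b)/2,"L",np.linalg.norm(a-b),"yaw",np.arctan2(*(a-b)[::-1]))
q=[f(u,20) for u in [(189,86),(238,65.4),(258.6,119.4),(211.6,137)]]
print("box",np.mean(q,0))
for i in range(4):
    d=q[(i+1)%4]-q[i];print(np.linalg.norm(d).round(1),np.arctan2(d[1],d[0]).round(3))
E
```

```text
std [671.56602017   5.24509421] [671.42507881   5.02983577] L 52.463670729874686 yaw 1.3736082841904411
box [434.90099702 103.99585605]
49.6 0.358
49.5 -1.232
48.7 -2.805
48.4 1.928
```

Standard at (671.5, 5), long axis 1.374 rad; box at (434.9, 104), yaw 0.348; both sizes check out. Going for the standard.

```bash
python3 -m pendant '{"dp":[[0.055,0.0165,0.015],[0.11,0.033,0.03],[0.165,0.0495,0.045],[0.22,0.066,0.06],[0.275,0.0825,0.075],[0.33,0.099,0.09],[0.385,0.1165,0.1],[0.385,0.1165,0.1]],"rotation":[[0,0,0],[0,0,0.1],[0,0,0.197],[0,0,0.197],[0,0,0.197],[0,0,0.197],[0,0,0.197],[0,0,0.197]]}' 0.05
python3 -m pendant '{"dp":[[0,0,0.02],[0,0,0.05],[0,0,0.05],[0,0,0.05]],"rotation":[[0,0,0],[0,0,0],[0,0,0],[0,0,0]]}'
python3 -c "
from h import *; shot('s1')"
```

```text
time: 2.62
tool_pos: [670.9, 11.6, 96.4]
tcp_rot: [-3.14, -0.001, 1.382]
contact_force: [-0.3, -0.6, 0.2]
grip_width: 49.5
finger_force: 0.0
time: 3.12
tool_pos: [672.0, 5.0, 48.7]
tcp_rot: [3.14, -0.0, 1.374]
contact_force: [0.2, 1.2, 0.3]
grip_width: 50.2
finger_force: 0.0
```

View pics/s1.png

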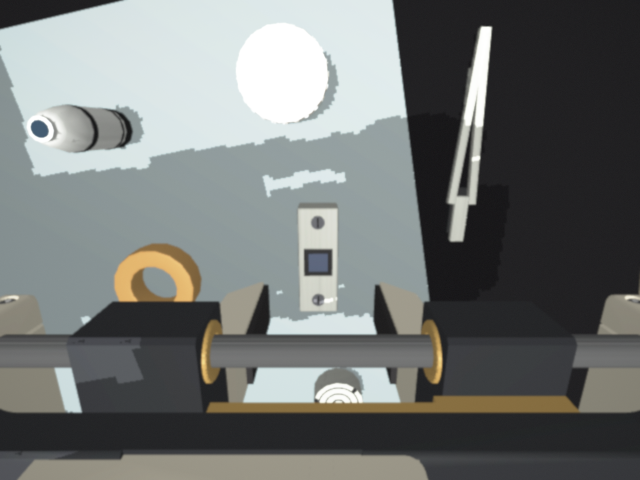

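Standard sits squarely in line with the fingers, chip at (318,262). I'll triangulate it against the first view, then descend.

```bash
python3 - <<'E'
from h import *
c0,P0=load("w0");c,P=load("s1")
print(tri([ray(c0,P0,(464.8,206.4)),ray(c,P,(318,262))]))
print("jar z47",plane(c,P,(282,73),47))
E
python3 -m pendant '{"dp":[[0,0,0.02],[0,0,0.03],[0,0,0.036],[0,0,0.036],[0,0,0.036]],"rotation":[[0,0,0],[0,0,0],[0,0,0],[0,0,0],[0,0,0]]}'
python3 -m pendant '{"dp":[[0,0,0],[0,0,0],[0,0,0],[0,0,0],[0,0,0],[0,0,0]],"rotation":[[0,0,0],[0,0,0],[0,0,0],[0,0,0],[0,0,0],[0,0,0]]}' 0
```

```text
(array([671.04654447,   5.62608341,  21.13779068]), [0.2, 0.2])
jar z47 [675.17637636 112.37815055  47.        ]
time: 3.8
tool_pos: [672.0, 5.0, 11.8]
tcp_rot: [3.141, -0.0, 1.374]
contact_force: [0.5, 0.8, 0.5]
grip_width: 49.9
finger_force: 0.0
time: 4.55
tool_pos: [671.5, 5.0, 11.1]
tcp_rot: [3.142, -0.0, 1.374]
contact_force: [0.2, -0.8, -0.8]
grip_width: 0.6
finger_force: 0.0
```

```bash
python3 -c "
from h import *
shot('s2');s=vision.capture('scene')['pixels'][:,:,::-1][170:370,180:500];d=vision.capture('side')['pixels'][:,:,::-1][120:320,200:520]
cv2.imwrite('pics/s2b.png',cv2.resize(np.vstack([s,d]),(480,600)))
w=cv2.imread('pics/s2.png');cv2.imwrite('pics/s2c.png',np.hstack([cv2.resize(w,(320,240)),cv2.resize(w,(320,240))])) if 0 else None"
```

```text
(no output)
```

View pics/s2b.png

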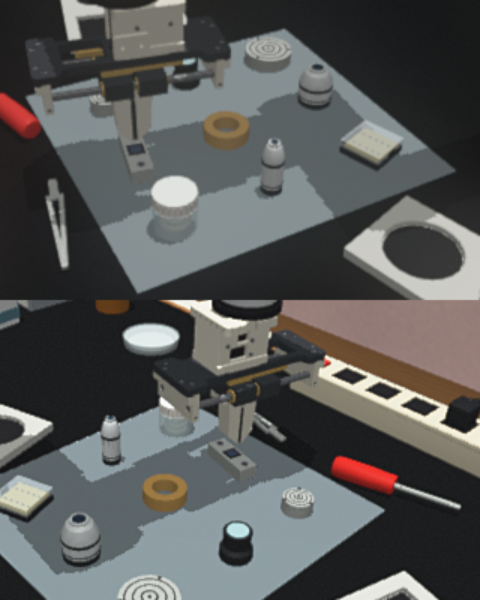

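```bash
python3 - <<'E'
from h import *
S=vision.capture('scene');D=vision.capture('side')
np.save("pics/s3.npy",[S,D],allow_pickle=True)
s=S['pixels'][220:300,230:310,::-1];d=D['pixels'][170:250,315:395,::-1]
cv2.imwrite('pics/s3.png',cv2.resize(np.hstack([s,d]),(800,400),interpolation=2))
E
```

```text
(no output)
```

View pics/s3.png

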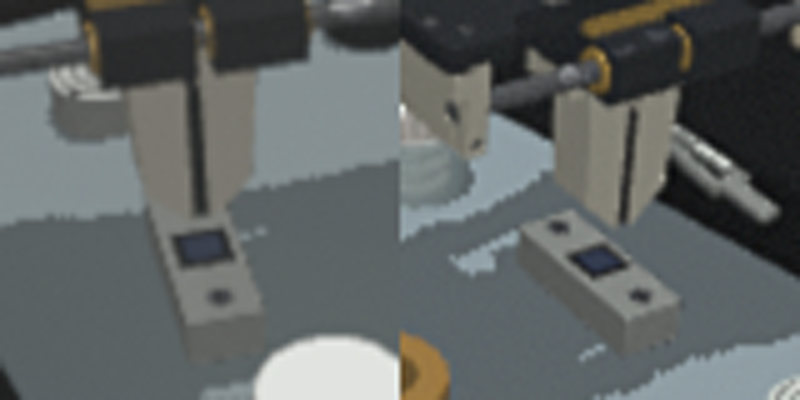

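```bash
python3 - <<'E'
from h import *
(S,D)=np.load("pics/s3.npy",allow_pickle=True);o=get_obs()
f=lambda a,b:tri([ray(S,campose(S),a),ray(D,campose(D),b)])
print("tip",f((270,262.6),(359.4,214.4)));print("chip",f((270.8,269),(354.6,222.2)))
print(o["tool_pos"],o["tcp_rot"],o["joint_positions"])
E
```

```text
tip (array([673.15478869,   1.76434276,  34.75542314]), [4.4, 4.4])
chip (array([669.35275632,   3.48643283,  19.86288886]), [0.5, 0.5])
[671.55018906   5.02004086  11.14608548] [ 3.14148525e+00 -4.93718613e-05  1.37373794e+00] [-1.06555680e-01  7.81868742e-01  1.29045310e+00  4.50082129e-05
  1.06915939e+00  9.04810700e-02]
```

Fingertips actually stand about 20 mm higher than the reported TCP, above the block. I'll open and feel downward in small steps.

```bash
python3 -m pendant '{"dp":[[0,0,0],[0,0,0],[0,0,0],[0,0,0],[0,0,0.003],[0,0,0.006],[0,0,0.006]],"rotation":[[0,0,0],[0,0,0],[0,0,0],[0,0,0],[0,0,0],[0,0,0],[0,0,0]]}' 0.05
python3 -m pendant '{"dp":[[0,0,0.002],[0,0,0.004],[0,0,0.004]],"rotation":[[0,0,0],[0,0,0],[0,0,0]]}'
python3 -m pendant '{"dp":[[0,0,0.001],[0,0,0.002],[0,0,0.002]],"rotation":[[0,0,0],[0,0,0],[0,0,0]]}'
python3 - <<'E'
from h import *
S=vision.capture('scene');D=vision.capture('side')
np.save("pics/s4.npy",[S,D],allow_pickle=True)
s=S['pixels'][220:300,230:310,::-1];d=D['pixels'][170:250,315:395,::-1]
cv2.imwrite('pics/s4.png',cv2.resize(np.hstack([s,d]),(800,400),interpolation=2))
E
```

```text
time: 5.68
tool_pos: [671.2, 5.1, 4.6]
tcp_rot: [-3.141, 0.0, 1.374]
contact_force: [-0.4, 0.7, -0.6]
grip_width: 50.0
finger_force: 0.0
time: 6.05
tool_pos: [671.4, 5.0, 0.9]
tcp_rot: [-3.141, 0.0, 1.374]
contact_force: [-0.3, -0.1, -0.2]
grip_width: 49.9
finger_force: 0.0
time: 6.42
tool_pos: [671.5, 5.0, -0.9]
tcp_rot: [-3.141, 0.0, 1.374]
contact_force: [-0.2, -0.2, 0.4]
grip_width: 49.9
finger_force: 0.0
```

View pics/s4.png

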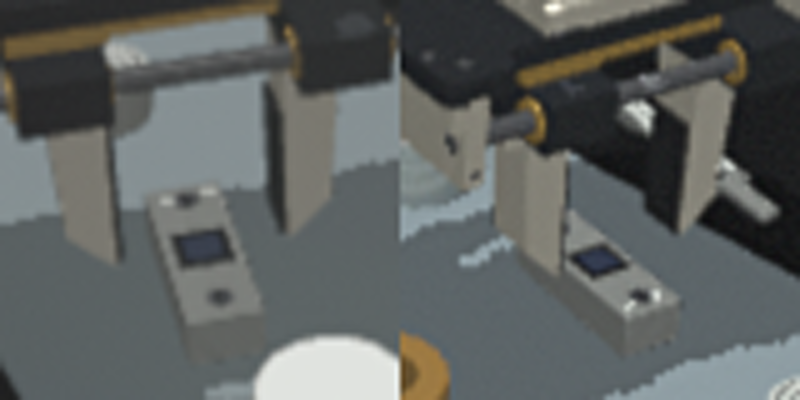

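```bash
python3 - <<'E'
from h import *
(S,D)=np.load("pics/s4.npy",allow_pickle=True)
f=lambda a,b:tri([ray(S,campose(S),a),ray(D,campose(D),b)])
print("+x finger inner +y",f((254.4,272.6),(364,211)))
print("-x finger inner ",f((284.5,265),(315+32.6,170+54.4)), )
E
```

```text
+x finger inner +y (array([699.8382581 ,   9.78715193,  28.46466438]), [1.1, 1.1])
-x finger inner  (array([648.49361455,   4.86056344,  22.57392324]), [3.0, 3.0])
```

```bash
python3 -m pendant '{"dp":[[0,0,0.003],[0,0,0.006],[0,0,0.009],[0,0,0.009]],"rotation":[[0,0,0],[0,0,0],[0,0,0],[0,0,0]]}'
python3 -m pendant '{"dp":[[0,0,0.001],[0,0,0.002],[0,0,0.002]],"rotation":[[0,0,0],[0,0,0],[0,0,0]]}'
python3 -m pendant '{"dp":[[0,0,0.001],[0,0,0.002],[0,0,0.002]],"rotation":[[0,0,0],[0,0,0],[0,0,0]]}'
python3 -m pendant '{"dp":[[0,0,0],[0,0,0],[0,0,0],[0,0,0],[0,0,0]],"rotation":[[0,0,0],[0,0,0],[0,0,0],[0,0,0],[0,0,0]]}' 0
```

```text
time: 7.02
tool_pos: [671.3, 5.1, -10.3]
tcp_rot: [-3.141, 0.0, 1.374]
contact_force: [-1.1, -0.6, -0.5]
grip_width: 49.8
finger_force: 0.0
time: 7.4
tool_pos: [671.5, 5.0, -11.9]
tcp_rot: [-3.142, -0.0, 1.374]
contact_force: [-0.0, -0.7, -0.0]
grip_width: 50.3
finger_force: 0.0
time: 7.78
tool_pos: [671.5, 5.0, -14.0]
tcp_rot: [-3.141, -0.0, 1.374]
contact_force: [0.9, -1.0, -0.4]
grip_width: 50.2
finger_force: 0.0
time: 8.4
tool_pos: [671.2, 5.1, -13.9]
tcp_rot: [-3.141, 0.0, 1.374]
contact_force: [-0.8, 0.1, 1.5]
grip_width: 24.6
finger_force: 30.0
```

```bash
python3 -m pendant '{"dp":[[0,0,-0.01],[0,0,-0.04],[0,0,-0.07],[-0.055,-0.0166,-0.07],[-0.11,-0.033,-0.07],[-0.166,-0.05,-0.07],[-0.221,-0.0666,-0.07],[-0.276,-0.083,-0.07]],"rotation":[[0,0,0],[0,0,0],[0,0,0],[0,0,0],[0,0,0.04],[0,0,0.04],[0,0,0.04],[0,0,0.04]]}'
python3 - <<'E'
from h import *
S=vision.capture('scene');D=vision.capture('side');o=get_obs()
np.save("pics/s5.npy",[S,D,o],allow_pickle=True);print(o["tool_pos"],o["tcp_rot"])
z=[]
for c in (S,D):
    P=campose(c);q=P[:3,:3].T@(o["tool_pos"]+[0,0,20]-P[:3,3]);f=240/np.tan(np.radians(c["vfov"])/2)
    u=int(c["cx"]+f*q[0]/-q[2]);v=int(c["cy"]-f*q[1]/-q[2]);print(u,v)
    z.append(cv2.resize(c["pixels"][v-40:v+40,u-40:u+40,::-1],(400,400),interpolation=2))
cv2.imwrite('pics/s5.png',np.hstack(z))
E
```

```text
time: 9.4
tool_pos: [535.4, -251.2, 56.7]
tcp_rot: [3.14, 0.0, 1.334]
contact_force: [0.6, -0.5, -2.7]
grip_width: 24.2
finger_force: 30.0
[ 533.83697957 -254.81139723   56.70822079] [3.14086161e+00 2.17011400e-03 1.32804005e+00]
281 156
432 310
```

View pics/s5.png

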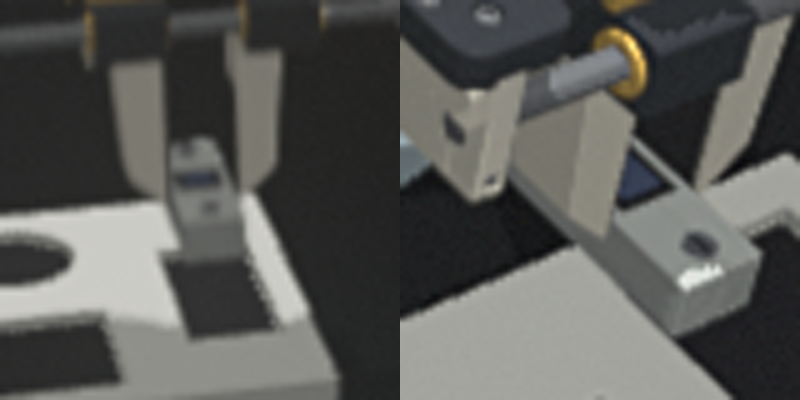

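Block held level, fingertips about 8 mm above its underside. Onward to the oblong pocket and lower.

```bash
python3 -m pendant '{"dp":[[-0.035,-0.009,0],[-0.0566,-0.0148,0],[-0.0566,-0.0148,0],[-0.0566,-0.0148,0.03],[-0.0566,-0.0148,0.052],[-0.0566,-0.0148,0.058],[-0.0566,-0.0148,0.062],[-0.0566,-0.0148,0.062]],"rotation":[[0,0,0],[0,0,0],[0,0,0],[0,0,0],[0,0,0],[0,0,0],[0,0,0],[0,0,0]]}'
python3 -m pendant '{"dp":[[0,0,0.002],[0,0,0.004],[0,0,0.004]],"rotation":[[0,0,0],[0,0,0],[0,0,0]]}'
python3 -m pendant '{"dp":[[0,0,0.0005],[0,0,0.001],[0,0,0.001]],"rotation":[[0,0,0],[0,0,0],[0,0,0]]}'
python3 -c "
from h import *; shot('s6')"
```

```text
time: 10.5
tool_pos: [509.0, -300.9, -5.2]
tcp_rot: [3.141, 0.0, 1.334]
contact_force: [0.6, 1.2, -3.0]
grip_width: 24.4
finger_force: 30.0
time: 10.88
tool_pos: [508.4, -300.9, -9.9]
tcp_rot: [3.142, -0.0, 1.334]
contact_force: [0.3, 0.5, -2.2]
grip_width: 24.0
finger_force: 30.0
time: 11.25
tool_pos: [508.5, -301.0, -10.8]
tcp_rot: [3.141, 0.0, 1.334]
contact_force: [0.2, -0.0, -2.5]
grip_width: 24.0
finger_force: 30.0
```

View pics/s6.png

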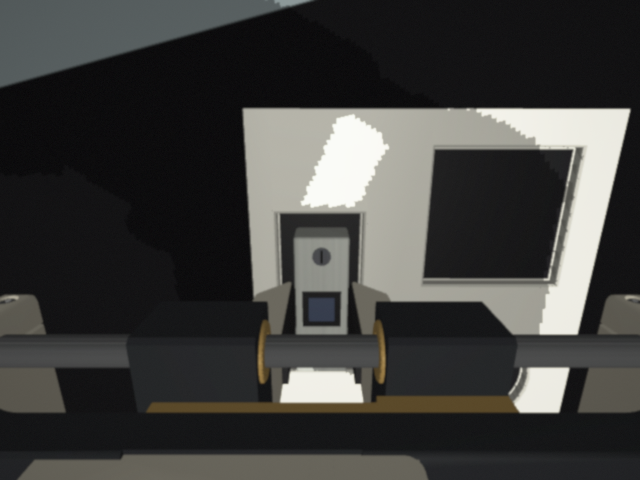

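Block centred in the oblong pocket (chip (321,308), pocket 278–364 wide), still hanging; a bit lower, then release.

```bash
python3 -m pendant '{"dp":[[0,0,0.0005],[0,0,0.0005],[0,0,0.0005]],"rotation":[[0,0,0],[0,0,0],[0,0,0]]}'
python3 -m pendant '{"dp":[[0,0,0.0005],[0,0,0.0005],[0,0,0.0005]],"rotation":[[0,0,0],[0,0,0],[0,0,0]]}'
python3 -m pendant '{"dp":[[0,0,0],[0,0,0],[0,0,0],[0,0,0]],"rotation":[[0,0,0],[0,0,0],[0,0,0],[0,0,0]]}' 0.05
```

```text
time: 11.68
tool_pos: [508.5, -301.0, -10.9]
tcp_rot: [3.141, 0.0, 1.334]
contact_force: [-1.7, 0.5, 4.8]
grip_width: 24.0
finger_force: 30.0
time: 12.05
tool_pos: [508.5, -301.0, -10.9]
tcp_rot: [3.141, 0.0, 1.334]
contact_force: [-3.1, 2.9, 9.4]
grip_width: 24.3
finger_force: 30.0
time: 12.55
tool_pos: [508.4, -300.9, -12.1]
tcp_rot: [-3.142, -0.0, 1.334]
contact_force: [-0.1, -0.2, 0.8]
grip_width: 49.5
finger_force: 0.0
```

```bash
python3 -m pendant '{"dp":[[0,0,-0.02],[0,0,-0.072],[0.055,-0.0243,-0.072],[0.11,-0.0487,-0.072],[0.165,-0.073,-0.072],[0.22,-0.0973,-0.072],[0.275,-0.1217,-0.072],[0.33,-0.146,-0.072]],"rotation":[[0,0,0],[0,0,0],[0,0,-0.14],[0,0,-0.28],[0,0,-0.42],[0,0,-0.585],[0,0,-0.585],[0,0,-0.585]]}' 0.07
python3 - <<'E'
from h import *
o=get_obs();Rm=R.from_euler("xyz",[np.pi,0,1.334+.585]).as_matrix()
p=np.array([508.5,-300.9,-11.86])+R.from_euler("xyz",[np.pi,0,1.334]).as_matrix()@[330,-146,-72]
print(o["tool_pos"],o["tcp_rot"],p,Rm.T@([434.9,104,-14]-p))
shot("b1")
E
```

```text
time: 13.55
tool_pos: [443.7, 55.8, 60.4]
tcp_rot: [3.141, 0.0, 1.918]
contact_force: [0.6, 0.0, 0.2]
grip_width: 70.4
finger_force: 0.0
[443.72257739  55.82894459  60.35634727] [3.14057305e+00 3.34131675e-04 1.91835385e+00] [443.9887571   54.14126456  60.14      ] [49.96774411  8.46897597 74.14      ]
```

```bash
python3 - <<'E'
from h import *
for n,(u,v) in [("w0",(225,101)),("b1",None or (0,0))]:
    c,P=load(n);x=c["pixels"].astype(int)
    m=((x[...,0]-x[...,2]>8)&(x[...,0]>150)&(x[...,0]-x[...,1]<20)).astype(np.uint8)*255;m[285:]=0
    m=cv2.morphologyEx(m,cv2.MORPH_CLOSE,np.ones((5,5)))
    cs,_=cv2.findContours(m,0,2);cs=sorted(cs,key=cv2.contourArea)[-2:]
    for k in cs:
        (a,b),s,_=cv2.minAreaRect(k)
        pts=np.array([plane(c,P,q,19)[:2] for q in cv2.boxPoints(cv2.minAreaRect(k))],np.float32)
        print(n,(a,b),s,pts.mean(0),cv2.minAreaRect(pts)[1:],cv2.contourArea(k))
E
```

```text
w0 (470.861328125, 101.36860656738281) (35.114097595214844, 10.935776710510254) [666.0875  105.02567] ((9.855647087097168, 33.75672912597656), 26.800655364990234) 77.0
w0 (225.12071228027344, 102.05172729492188) (51.066219329833984, 46.980918884277344) [435.4084  104.06587] ((45.66007995605469, 44.445045471191406), 20.334150314331055) 2271.5
b1 (505.0, 31.5) (63.0, 190.0) [496.60794 215.01373] ((110.94902801513672, 31.32047462463379), 19.976694107055664) 1737.5
b1 (331.0, 170.0) (82.0, 70.0) [431.9289  109.80544] ((44.8695068359375, 50.25209045410156), 19.915754318237305) 5319.0
```

```bash
python3 -m pendant '{"dp":[[0.03,0.0085,0],[0.05,0.0085,0],[0.05,0.0085,0.02],[0.05,0.0085,0.05],[0.05,0.0085,0.065],[0.05,0.0085,0.074],[0.05,0.0085,0.074]],"rotation":[[0,0,0],[0,0,0],[0,0,0],[0,0,0],[0,0,0],[0,0,0],[0,0,0]]}'
python3 -m pendant '{"dp":[[0,0,0],[0,0,0],[0,0,0],[0,0,0]],"rotation":[[0,0,0],[0,0,0],[0,0,0],[0,0,0]]}' 0
```

```text
time: 14.48
tool_pos: [434.8, 103.9, -14.1]
tcp_rot: [-3.141, -0.0, 1.919]
contact_force: [0.3, -0.4, 0.1]
grip_width: 69.7
finger_force: 0.0
time: 14.98
tool_pos: [435.2, 104.0, -13.4]
tcp_rot: [3.141, 0.0, 1.919]
contact_force: [-1.5, -0.6, 6.4]
grip_width: 49.4
finger_force: 30.0
```

```bash
python3 -m pendant '{"dp":[[0,0,-0.015],[0,0,-0.05],[-0.05,0.003,-0.074],[-0.11,0.006,-0.074],[-0.17,0.0095,-0.074],[-0.23,0.013,-0.074],[-0.29,0.016,-0.074],[-0.35,0.019,-0.074]],"rotation":[[0,0,0],[0,0,0],[0,0,0],[0,0,0.14],[0,0,0.28],[0,0,0.42],[0,0,0.585],[0,0,0.585]]}'
python3 - <<'E'
from h import *
f=lambda y:R.from_euler("xyz",[np.pi,0,y]).as_matrix()
p=np.array([434.9,104,-14])+f(1.919)@[-350,19,-74]
print(p,f(1.334).T@([599.5,-281.7,-11]-p),get_obs()["tool_pos"])
E
```

```text
time: 15.98
tool_pos: [572.6, -220.4, 59.9]
tcp_rot: [-3.141, -0.0, 1.332]
contact_force: [1.2, 0.0, -0.3]
grip_width: 49.4
finger_force: 30.0
[ 572.18319808 -218.51251685   60.        ] [-55.01596889  41.37763721  71.        ] [ 572.55770153 -220.37854773   59.89486682]
```

```bash
python3 -m pendant '{"dp":[[-0.03,0.022,0],[-0.055,0.0414,0],[-0.055,0.0414,0],[-0.055,0.0414,0.03],[-0.055,0.0414,0.055],[-0.055,0.0414,0.066],[-0.055,0.0414,0.069],[-0.055,0.0414,0.0695]],"rotation":[[0,0,0],[0,0,0],[0,0,0],[0,0,0],[0,0,0],[0,0,0],[0,0,0],[0,0,0]]}'
python3 -m pendant '{"dp":[[0,0,0.001],[0,0,0.0015],[0,0,0.0015]],"rotation":[[0,0,0],[0,0,0],[0,0,0]]}'
python3 -c "
from h import *; shot('b2')"
python3 -m pendant '{"dp":[[0,0,0.0003],[0,0,0.0005],[0,0,0.0005]],"rotation":[[0,0,0],[0,0,0],[0,0,0]]}'
```

```text
time: 16.98
tool_pos: [600.0, -281.8, -8.5]
tcp_rot: [3.14, 0.0, 1.334]
contact_force: [0.5, -0.2, -0.9]
grip_width: 49.3
finger_force: 30.0
time: 17.35
tool_pos: [599.8, -281.8, -10.4]
tcp_rot: [3.141, 0.0, 1.334]
contact_force: [0.3, -0.0, 1.4]
grip_width: 49.4
finger_force: 30.0
time: 17.77
tool_pos: [599.8, -281.9, -10.4]
tcp_rot: [3.141, 0.0, 1.334]
contact_force: [-2.0, 0.7, 6.1]
grip_width: 48.8
finger_force: 30.0
```

View pics/b2.png

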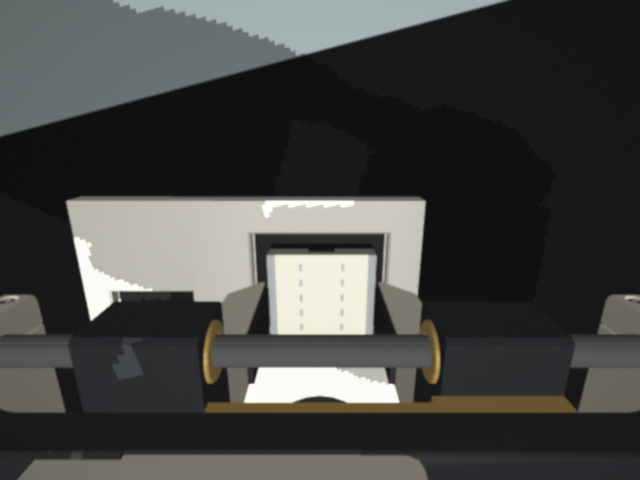

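Box centred and seated in the square pocket ((322,290) within 255–387). Release and go for the objective.

```bash
python3 -m pendant '{"dp":[[0,0,0],[0,0,0],[0,0,0],[0,0,-0.02],[0,0,-0.0715],[0.04,-0.0395,-0.0715],[0.08,-0.079,-0.0715],[0.12,-0.1185,-0.0715]],"rotation":[[0,0,0],[0,0,0],[0,0,0],[0,0,0],[0,0,0],[0,0,0],[0,0,0],[0,0,0]]}' 0.068
python3 -m pendant '{"dp":[[0.04,-0.0395,0],[0.08,-0.079,0],[0.1076,-0.1063,0],[0.1076,-0.1063,0],[0.1076,-0.1063,0]],"rotation":[[0,0,0],[0,0,0],[0,0,0],[0,0,0],[0,0,0]]}'
python3 - <<'E'
from h import *
c,o=shot("o1");P=campose(c,o);c0,P0=load("w0")
print(o["tool_pos"],plane(c0,P0,(224,225),50))
E
```

```text
time: 18.77
tool_pos: [512.1, -136.2, 61.7]
tcp_rot: [3.139, 0.0, 1.333]
contact_force: [1.4, 0.2, 1.2]
grip_width: 67.9
finger_force: 0.0
time: 19.4
tool_pos: [435.8, -8.2, 61.2]
tcp_rot: [3.139, 0.0, 1.334]
contact_force: [-0.4, 0.1, 0.0]
grip_width: 68.1
finger_force: 0.0
[435.82989649  -8.23095539  61.17504722] [433.62323764  -6.57472784  50.        ]
```

View pics/o1.png

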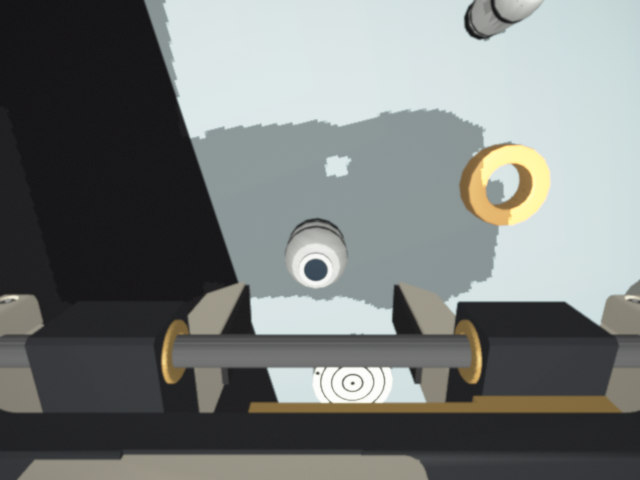

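Objective's lens at (316,269), between the fingers; chuck centre at (352,383), tape roll clear to the right.

```bash
python3 - <<'E'
from h import *
c,P=load("o1");c0,P0=load("w0")
print(plane(c,P,(316,269),50),tri([ray(c,P,(316,269)),ray(c0,P0,(224,225))]))
print("chuck",plane(c,P,(352,383),20),plane(c0,P0,(240,309.5),20))
E
python3 -m pendant '{"dp":[[0,0,0.02],[0,0,0.045],[0,0,0.06],[0,0,0.07],[0,0,0.072],[0,0,0.072]],"rotation":[[0,0,0],[0,0,0],[0,0,0],[0,0,0],[0,0,0],[0,0,0]]}'
python3 -m pendant '{"dp":[[0,0,0],[0,0,0],[0,0,0],[0,0,0]],"rotation":[[0,0,0],[0,0,0],[0,0,0],[0,0,0]]}' 0
```

```text
[434.22558362  -5.45377147  50.        ] (array([433.82141316,  -6.2310808 ,  49.36191381]), [0.6, 0.6])
chuck [ 435.53883272 -111.73557896   20.        ] [ 435.57212829 -111.21094682   20.        ]
time: 20.2
tool_pos: [434.9, -8.0, -11.6]
tcp_rot: [3.141, -0.0, 1.333]
contact_force: [0.3, 0.7, -0.9]
grip_width: 68.1
finger_force: 0.0
time: 20.7
tool_pos: [434.0, -7.6, -11.7]
tcp_rot: [-3.141, 0.0, 1.334]
contact_force: [-1.0, 0.3, 4.7]
grip_width: 38.8
finger_force: 30.0
```

```bash
python3 -m pendant '{"dp":[[0,0,-0.015],[0,0,-0.05],[-0.03,0.0213,-0.074],[-0.075,0.0532,-0.074],[-0.12,0.0851,-0.074],[-0.165,0.117,-0.074],[-0.21,0.149,-0.074],[-0.255,0.181,-0.074]],"rotation":[[0,0,0],[0,0,0],[0,0,0],[0,0,0],[0,0,0],[0,0,0],[0,0,0],[0,0,0]]}'
python3 -m pendant '{"dp":[[-0.04,0.03,0],[-0.0621,0.044,0],[-0.0621,0.044,0],[-0.0621,0.044,0.03],[-0.0621,0.044,0.055],[-0.0621,0.044,0.065],[-0.0621,0.044,0.069],[-0.0621,0.044,0.0695]],"rotation":[[0,0,0],[0,0,0],[0,0,0],[0,0,0],[0,0,0],[0,0,0],[0,0,0],[0,0,0]]}'
python3 -m pendant '{"dp":[[0,0,0.001],[0,0,0.0015],[0,0,0.0015]],"rotation":[[0,0,0],[0,0,0],[0,0,0]]}'
python3 -m pendant '{"dp":[[0,0,0.0003],[0,0,0.0005],[0,0,0.0005]],"rotation":[[0,0,0],[0,0,0],[0,0,0]]}'
python3 -c "
from h import *; shot('o2')"
```

```text
time: 21.7
tool_pos: [550.7, -299.6, 61.5]
tcp_rot: [-3.141, -0.0, 1.334]
contact_force: [1.3, 0.1, -1.1]
grip_width: 38.7
finger_force: 30.0
time: 22.7
tool_pos: [579.1, -368.8, -6.6]
tcp_rot: [3.141, 0.0, 1.334]
contact_force: [-0.2, -0.4, -2.0]
grip_width: 38.9
finger_force: 30.0
time: 23.08
tool_pos: [578.8, -368.9, -8.5]
tcp_rot: [3.141, 0.0, 1.334]
contact_force: [0.4, 0.6, -1.2]
grip_width: 38.5
finger_force: 30.0
time: 23.45
tool_pos: [578.9, -368.9, -8.6]
tcp_rot: [3.141, 0.0, 1.334]
contact_force: [-2.2, 0.2, 4.9]
grip_width: 38.5
finger_force: 30.0
```

```bash
python3 -m pendant '{"dp":[[0,0,0],[0,0,0],[0,0,0],[0,0,-0.02],[0,0,-0.0695],[0.04,-0.0369,-0.0695],[0.08,-0.0738,-0.0695],[0.12,-0.1106,-0.0695]],"rotation":[[0,0,0],[0,0,0],[0,0,0],[0,0,0],[0,0,0],[0,0,0],[0,0,-0.1],[0,0,-0.2]]}' 0.06
python3 - <<'E'
from h import *
f=lambda y:R.from_euler("xyz",[np.pi,0,y]).as_matrix()
p=np.array([578.7,-368.7,-9.5])+f(1.334)@[120,-110.6,-69.5]
print(p,f(1.534).T@([435.5,-111.4,-13.5]-p),get_obs()["tool_pos"])
E
```

```text
time: 24.5
tool_pos: [499.0, -225.2, 61.8]
tcp_rot: [3.139, 0.001, 1.537]
contact_force: [-0.4, 0.7, 0.4]
grip_width: 60.0
finger_force: 0.0
[ 499.33709465 -226.10305314   60.        ] [112.27696911 -68.01358143  73.5       ] [ 499.02599195 -225.17394727   61.79252585]
```

```bash
python3 -m pendant '{"dp":[[0.05,-0.03,0],[0.1,-0.0605,0],[0.1123,-0.068,0],[0.1123,-0.068,0],[0.1123,-0.068,0.03],[0.1123,-0.068,0.055],[0.1123,-0.068,0.07],[0.1123,-0.068,0.0735]],"rotation":[[0,0,-0.15],[0,0,-0.3],[0,0,-0.327],[0,0,-0.327],[0,0,-0.327],[0,0,-0.327],[0,0,-0.327],[0,0,-0.327]]}' 0.0918
python3 -m pendant '{"dp":[[0,0,0],[0,0,0],[0,0,0],[0,0,0],[0,0,0]],"rotation":[[0,0,0],[0,0,0],[0,0,0],[0,0,0],[0,0,0]]}' 0
```

```text
time: 25.5
tool_pos: [436.5, -112.8, -14.0]
tcp_rot: [3.142, 0.0, 1.858]
contact_force: [-0.9, 0.5, 0.9]
grip_width: 91.8
finger_force: 0.0
time: 26.12
tool_pos: [435.6, -111.5, -13.0]
tcp_rot: [3.141, 0.0, 1.861]
contact_force: [-1.9, -0.5, 4.5]
grip_width: 57.5
finger_force: 30.0
```

```bash
python3 -m pendant '{"dp":[[0,0,-0.015],[0,0,-0.06],[0.03,0.0173,-0.1],[0.08,0.0462,-0.12],[0.13,0.0751,-0.12],[0.18,0.104,-0.12],[0.23,0.133,-0.12],[0.23,0.133,-0.12]],"rotation":[[0,0,0],[0,0,0],[0,0,0],[0,0,0],[0,0,0],[0,0,0],[0,0,0],[0,0,0]]}'
python3 -c "
from h import *; shot('t1')"
python3 -m pendant '{"dp":[[0.04,-0.01,0],[0.08,-0.02,0],[0.08,-0.02,0],[0.08,-0.02,0]],"rotation":[[0,0,0],[0,0,0],[0,0,0],[0,0,0]]}'
python3 - <<'E'
from h import *
shot('t2')
for n in ("t1","t2"):
    c,P,q,hs=pockets(n,(120,0,600,285));print(n,q.tolist(),[plane(c,P,u,11).round(1)[:2].tolist() for u in q])
    for s in hs: print(" pocket px",np.round(s,0),"z11",plane(c,P,s[:2],11).round(1)[:2])
E
```

```text
time: 27.12
tool_pos: [497.0, 150.9, 105.9]
tcp_rot: [-3.141, -0.001, 1.866]
contact_force: [0.3, -1.5, -4.1]
grip_width: 57.3
finger_force: 30.0
time: 27.68
tool_pos: [455.3, 216.9, 106.5]
tcp_rot: [-3.141, 0.001, 1.86]
contact_force: [0.4, 0.3, -4.1]
grip_width: 57.3
finger_force: 30.0
t1 [[425, 0], [413, 171], [278, 172], [271, 0]] [[517.5, 327.7], [551.0, 218.8], [452.3, 188.0], [418.2, 297.4]]
 pocket px [ 346.   98. 8080.] z11 [485.8 253.6]
t2 [[453, 1], [432, 261], [373, 263], [307, 236], [300, 4]] [[495.3, 398.4], [551.2, 220.0], [505.0, 204.4], [446.2, 211.2], [396.7, 367.2]]
 pocket px [ 371.  198. 6652.] z11 [485.5 255. ]
 pocket px [ 374.   73. 5260.] z11 [458.6 341. ]
```

```bash
python3 - <<'E'
from h import *
f=lambda y:R.from_euler("xyz",[np.pi,0,y]).as_matrix()
p=np.array([435.5,-111.4,-13.5])+f(1.861)@[310,113,-120]
print(p,f(1.861).T@([486.2,253.4,-10.5]-p),get_obs()["tool_pos"])
E
```

```text
[455.06928427 217.97219542 106.5       ] [ 25.03843973  39.96657773 117.        ] [455.50666401 216.72986403 106.48205294]
```

```bash
python3 -m pendant '{"dp":[[0.025,0.04,0.02],[0.025,0.04,0.06],[0.025,0.04,0.09],[0.025,0.04,0.107],[0.025,0.04,0.113],[0.025,0.04,0.1155],[0.025,0.04,0.1155]],"rotation":[[0,0,0],[0,0,0],[0,0,0],[0,0,0],[0,0,0],[0,0,0],[0,0,0]]}'
python3 -m pendant '{"dp":[[0,0,0.001],[0,0,0.0015],[0,0,0.0015]],"rotation":[[0,0,0],[0,0,0],[0,0,0]]}'
python3 -m pendant '{"dp":[[0,0,0.0003],[0,0,0.0005],[0,0,0.0005]],"rotation":[[0,0,0],[0,0,0],[0,0,0]]}'
python3 -c "
from h import *; shot('k1')"
```

```text
time: 28.6
tool_pos: [487.0, 253.2, -8.3]
tcp_rot: [3.14, 0.0, 1.86]
contact_force: [-0.2, -0.5, -4.3]
grip_width: 57.6
finger_force: 30.0
time: 28.98
tool_pos: [486.6, 253.5, -9.9]
tcp_rot: [3.141, 0.0, 1.861]
contact_force: [-1.1, -1.4, -0.3]
grip_width: 57.3
finger_force: 30.0
time: 29.35
tool_pos: [486.7, 253.5, -10.0]
tcp_rot: [3.141, -0.0, 1.861]
contact_force: [-1.8, -0.8, 5.9]
grip_width: 57.3
finger_force: 30.0
```

View pics/k1.png

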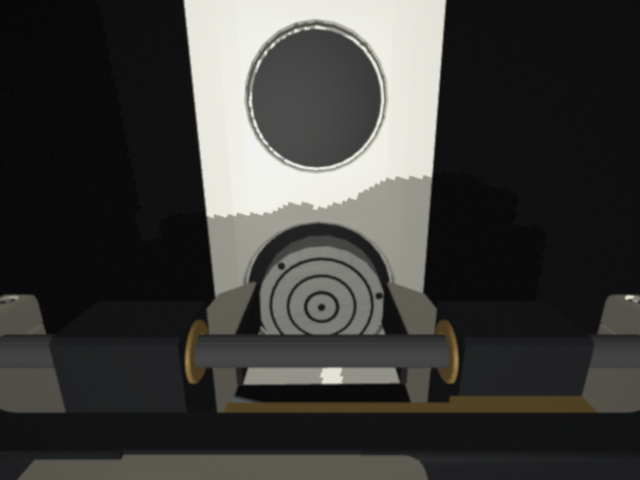

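Chuck seated, centred in the large pocket (rings centre (321,307)). Release and fetch the jar.

```bash
python3 -m pendant '{"dp":[[0,0,0],[0,0,0],[0,0,0],[0,0,-0.02],[0,0,-0.05],[-0.02,0.0148,-0.081],[-0.065,0.048,-0.081],[-0.11,0.0813,-0.081]],"rotation":[[0,0,0],[0,0,0],[0,0,0],[0,0,0],[0,0,0],[0,0,0],[0,0,0],[0,0,0]]}' 0.08
python3 -m pendant '{"dp":[[-0.04,0.0295,0],[-0.0795,0.0587,0],[-0.0795,0.0587,0],[-0.0795,0.0587,0.02],[-0.0795,0.0587,0.05],[-0.0795,0.0587,0.07],[-0.0795,0.0587,0.077],[-0.0795,0.0587,0.077]],"rotation":[[0,0,0],[0,0,0],[0,0,0],[0,0,0],[0,0,0],[0,0,0],[0,0,0],[0,0,0]]}' 0.068
python3 -m pendant '{"dp":[[0,0,0],[0,0,0],[0,0,0],[0,0,0]],"rotation":[[0,0,0],[0,0,0],[0,0,0],[0,0,0]]}' 0
```

```text
time: 30.4
tool_pos: [597.1, 170.7, 70.9]
tcp_rot: [3.14, 0.0, 1.862]
contact_force: [-0.2, -0.0, 0.6]
grip_width: 80.1
finger_force: 0.0
time: 31.4
tool_pos: [674.6, 112.1, -6.8]
tcp_rot: [-3.142, -0.0, 1.861]
contact_force: [0.4, -0.5, -0.1]
grip_width: 67.7
finger_force: 0.0
time: 31.9
tool_pos: [675.0, 111.8, -6.2]
tcp_rot: [3.141, 0.0, 1.861]
contact_force: [-0.9, -0.3, 3.2]
grip_width: 43.3
finger_force: 30.0
```

```bash
python3 -m pendant '{"dp":[[0,0,-0.015],[0,0,-0.05],[0.03,-0.015,-0.077],[0.08,-0.04,-0.077],[0.13,-0.065,-0.077],[0.18,-0.09,-0.077],[0.23,-0.115,-0.077],[0.2813,-0.1412,-0.077]],"rotation":[[0,0,0],[0,0,0],[0,0,0],[0,0,0],[0,0,0],[0,0,0],[0,0,0],[0,0,0]]}'
python3 -m pendant '{"dp":[[0,0,0],[0,0,0],[0,0,0.02],[0,0,0.045],[0,0,0.063],[0,0,0.07],[0,0,0.0725],[0,0,0.0725]],"rotation":[[0,0,0],[0,0,0],[0,0,0],[0,0,0],[0,0,0],[0,0,0],[0,0,0],[0,0,0]]}'
python3 -m pendant '{"dp":[[0,0,0.001],[0,0,0.0015],[0,0,0.0015]],"rotation":[[0,0,0],[0,0,0],[0,0,0]]}'
python3 -m pendant '{"dp":[[0,0,0.0003],[0,0,0.0005],[0,0,0.0005]],"rotation":[[0,0,0],[0,0,0],[0,0,0]]}'
```

```text
time: 32.9
tool_pos: [458.0, 342.3, 71.2]
tcp_rot: [3.14, -0.0, 1.86]
contact_force: [0.5, 0.6, -1.7]
grip_width: 43.4
finger_force: 30.0
time: 33.9
tool_pos: [459.6, 340.9, -1.8]
tcp_rot: [3.141, -0.0, 1.86]
contact_force: [-0.6, 0.3, -0.7]
grip_width: 43.4
finger_force: 30.0
time: 34.28
tool_pos: [459.3, 341.2, -3.2]
tcp_rot: [3.141, -0.0, 1.861]
contact_force: [-1.5, -0.9, 4.1]
grip_width: 43.4
finger_force: 30.0
time: 34.65
tool_pos: [459.3, 341.2, -3.3]
tcp_rot: [3.14, -0.0, 1.861]
contact_force: [-1.6, -0.9, 9.0]
grip_width: 43.5
finger_force: 30.0
```

```bash
python3 -m pendant '{"dp":[[0,0,0],[0,0,0],[0,0,0],[0,0,-0.02],[0,0,-0.07],[0,0,-0.13],[0,0,-0.19],[-0.05,0,-0.2]],"rotation":[[0,0,0],[0,0,0],[0,0,0],[0,0,0],[0,0,0],[0,0,0],[0,0,0],[0,0,0]]}' 0.07
python3 -m pendant '{"dp":[[0,0,0],[0,0,0],[0,0,0]],"rotation":[[0,0,0],[0,0,0],[0,0,0]]}'
python3 - <<'E'
from h import *
c,o=shot("f1");P=campose(c,o)
x=c["pixels"].astype(int)
S=vision.capture("scene");D=vision.capture("side")
def proj(c,P,p):
    q=P[:3,:3].T@(np.array(p)-P[:3,3]);f=240/np.tan(np.radians(c["vfov"])/2)
    return np.array([c["cx"]+f*q[0]/-q[2],c["cy"]-f*q[1]/-q[2]])
# jar cap: bright blob where expected; shown as position of blob at z=50
E={"jar":[458.8,341,50],"chuck":[486.4,253.3,23],"std":[508.5,-300.9,23],"box":[599.5,-281.7,23],"obj":[579,-367.3,53],"small":[663.9,-104.6,20],"slim":[563.8,109,64]}
for k,p in E.items():
    print(k,[proj(a,campose(a),p).round(0).tolist() for a in (S,D)],proj(c,P,p).round(0))
cv2.imwrite("pics/fs.png",S["pixels"][:,:,::-1]);cv2.imwrite("pics/fd.png",D["pixels"][:,:,::-1])
np.save("pics/fin.npy",[S,D],allow_pickle=True)
S0,D0=[np.load(f"pics/{n}0.npy",allow_pickle=True).item() for n in ["scene","side"]]
for k in ("small","slim"):
    for a,b in ((S,S0),(D,D0)):
        u,v=proj(a,campose(a),E[k]).astype(int);r=np.s_[v-15:v+25,u-18:u+18]
        m=lambda w:cv2.GaussianBlur(w["pixels"][r].mean(2).astype(np.float32),(0,0),1)
        print(k,"shift px",cv2.phaseCorrelate(m(b),m(a)))
# objective lens and jar top
g=D["pixels"].astype(int)
for n,a in (("scene",S),("side",D)):
    for k in ("jar","obj","std"):
        u,v=proj(a,campose(a),E[k]).astype(int);print(n,k);print(a["pixels"][v-12:v+13:3,u-24:u+25:3].mean(2).astype(int))
E
```

```text
time: 35.65
tool_pos: [474.8, 295.7, 200.3]
tcp_rot: [3.132, -0.002, 1.865]
contact_force: [0.7, -0.3, -1.6]
grip_width: 69.9
finger_force: 0.0
time: 36.02
tool_pos: [472.7, 293.6, 194.8]
tcp_rot: [-3.14, -0.0, 1.862]
contact_force: [-0.0, 0.2, -0.3]
grip_width: 70.0
finger_force: 0.0
jar [[532.0, 352.0], [159.0, 176.0]] [320. 165.]
chuck [[464.0, 330.0], [196.0, 200.0]] [322. 252.]
std [[284.0, 168.0], [444.0, 371.0]] [228. 597.]
box [[247.0, 181.0], [470.0, 327.0]] [291. 600.]
obj [[241.0, 150.0], [529.0, 358.0]] [260. 660.]
small [[249.0, 234.0], [399.0, 250.0]] [371. 524.]
slim [[363.0, 265.0], [273.0, 198.0]] [352. 407.]
small shift px ((0.025640418481792437, 0.021349552538939776), 0.9647127273492515)
small shift px ((0.024181383335793782, -0.019252401706292943), 0.9967433268411292)
slim shift px ((-0.08871188952452513, -0.10737578249972657), 0.5809734688864814)
slim shift px ((0.007797514506084013, -0.01091721415549074), 1.0001681342720985)
scene jar
[[143 143 142 143 149 183 187 187 148  64  42  44  45  44  43  43  42]
 [143 143 143 164 170 225 225 225 226 227 201  66  42  45 
[... 3057 characters left out ...]
5 180 194 243 245 242 239 237 185 228 230 109  23]]
side std
[[ 92 192 206 192 102 193 206 206 219 229 228 229 229 229 229 230 220]
 [ 98  94 200 207 206 205 204 207 208 219 229 230 229 229 229 228 229]
 [ 97  97  87 200 208 205 205 209 145 108 213 229 229 228 229 229 228]
 [ 51  96  97  94 206 207 144  43  93  87 144 208 229 228 229 229 228]
 [ 31  57  95  96  97 212  50  96  94  95  85 144 219 229 228 228 228]
 [228  31  71  97  97  97 215  39  95  95  94  34 159 214 228 228 228]
 [231 164  35  79  98  98 116 201  33  44  76 201 208 205 228 228 228]
 [229 231 144  35  92  96  87 129 193 200 209 202 206 207 204 228 228]
 [233 229 232  98  35  94  97  97 141 206 204 205 201 209 208 205 228]]
```

```bash
python3 -c "
from plant import workorder; print(workorder.close_job())"
```

```text
the job is handed in; nothing more can be done
None
```

I placed all five pieces in their pockets, touched down on the floor before each release, and handed the job in at about 36 s of the 128 s limit; the small chuck and slim objective have not moved, and the hand-in gave no verdict.

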